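Wind the rolling mill down to its mark

ROBOT

A 6-joint arm with a two-finger parallel gripper is mounted at the origin on the work surface. World frame = base frame: x ahead of the robot, y to its left, z up, the work surface at z = 0. Lengths are in m, angles in rad, forces in N, time in s.
With the tool pointing down it reaches from about 0.275 to 0.975 m from the base axis. Payload 8.4 kg.
Tool frame: the origin (TCP) lies on the centre line of the jaws, within the pads' length; the fingertips stand manip.tcp_to_tips ahead of it and the grasp point (between the pads) lies 8 mm behind it (manip.tcp_to_tips is the distance from the TCP to the fingertips, in m); z points along the fingers, y is the direction in which the jaws open and shut (so a half turn about z gives the same grasp; the last joint's range is limited). The gripper opens to 92 mm and grips with 3 to 60 N. Pads are 20 mm wide; open, the fingers measure 128 mm over their backs; the gripper's body (75 mm by 189 mm) begins 69 mm behind the grasp point.
Start: joints at [-1.18, 0.353, 1.633, -0, 1.155, -0.002], TCP at [0.239, -0.577, 0.19] pointing down, gripper open.
Joint ranges: [-2.63, 2.63], [-0.92, 2.1], [0.06, 2.66], [-1.3, 4.44], [0, 2.69], [-3.02, 3.02]. Speed limits (rad/s): [2.22, 2.22, 2.79, 3.14, 3.14, 3.14].

INTERFACE

Orientations are given as a unit quaternion [x, y, z, w].
In Python, from station import manip gives the robot as it stands. The module is installed in compiled form; this text tells all that it offers.
- The arm moves only by the tool step_arm, never from a script. Its argument "motion" is a list of rows, each an object with "travel": the shift along the world's x, y, z in units of 0.15 m (1.0 is 0.15 m), a list of three; "rotation": the turn, a rotation vector about the world's x, y, z in units of 5 degrees (1.0 is 5 degrees), a list of three; "gripper": the gripper's target within -1 to 1 (shut at 1, half-way at 0, fully open at -1). In form: [{"travel": [dx, dy, dz], "rotation": [rx, ry, rz], "gripper": gripper}, ...]. A call has 1 to 5 rows; each row shifts and turns the pose as measured when the row begins; what a row does not reach is not made up. A row lasts 1/12 s, in which the tool goes at most 41.7 mm and 7.16 degrees, less where a joint would pass 70% of its speed; a pose out of reach is approached as far as the arm can. A call with a number of a shift or a turn outside -1 to 1 is refused whole. A call with a gripper value outside its range is refused whole. The fingers move at their own pace and stop on an object; the grip force is fixed at half the most. Time passes only in rows, so rows that do not move let the fingers close. It gives the time, the measured TCP pose, the force and the opening at its end, in the units of the state.
- manip.state(): the state, without advancing time (a new reading comes with each control period).
- manip.grab_frame(name): name is "scene" or "top"; returns (picture, depth): 480x640x3 uint8, red, green, blue; 480x640 float32, m along the optical axis (not along the pixel's ray), 0 where there is no reading.
- manip.camera_model(name): a dict with "vertical_fov" (degrees; the focal length in pixels is half the picture's height over the tangent of half this angle, whatever the lens; pixels are square), "cx", "cy" (the principal point, pixels), "R" (3x3) and "t" (3): a world point X has camera coordinates R X + t. Camera axes: x right, y down, z forward; pixel columns grow to the right and rows downward; lengths in m; the calibration is good to about 2 mm. A picture is of the moment at which its call begins. camera_model takes no time and is no camera call.
- manip.hand_in(): hands the job in, once; it reports no verdict.
The state is a dict: "clock": time; "joint_positions": joint angles; "joint_velocities": joint speeds; "joint_torque": joint torques, N m; "tcp_pos": TCP position; "ee_rot": TCP orientation; "contact_force": force on the tool from outside, world axes, zero at the start; "torque": the same for the moment, N m; "gripper_width": finger opening in m.
Only numpy, scipy, OpenCV 4.12 (cv2) and the standard library are available. Lean on these libraries where they do the work, as an engineer would, in place of code of your own. Each camera call takes 0.05 s, during which the arm holds its last target. There are 200 camera calls.

TASK

A brass strip is waiting on the rolling mill's feed table: set the rolls for it. With one finger (gripper shut), push an arm of the three-armed star handle on top of the mill round clockwise, seen from above, until the pointer under the handle stands at the long mark on the dial, and do not wind past the mark. Push gently, grip nothing, leave the dial itself as it is set, do not disturb the things lying about, and finish with the hand clear of the handle.

Things in the scene. Friction and masses are not known exactly. Their poses are not given: they have to be found in the camera images.
- mill: Powered bench rolling mill, grey, bolted down (does not move), about 180 x 300 x 290 mm tall in all. Origin on the bench surface, on the handle's upright axis; z up. The steel feed table is at its front, -x; gearbox and motor stand at its +y side and reach 170 mm high. Bridge and gear case under the dial reach 232 mm high.
- handle (a joint): Angle of the star handle with its pointer (rad), growing counter-clockwise seen from above; winding clockwise makes it fall. At 0 the pointer points to the mill's -x. About 0.22 N m of friction: it stays where it is left, without coasting or springing back. No stop near the mark. It starts 1.1 to 3.1 rad counter-clockwise of the mark.
- hub (a point): Middle of the star handle on its upright axis, 270 mm above the bench, level with the arms' centre lines. Three equal level steel arms 120 degrees apart, round bars 10 mm thick, each ending in a black 24 mm ball centred 95 mm from the axis. Hub 32 mm in diameter, rising 19 mm over this point. Farther than 62 mm from the axis nothing stands under the arms higher than 232 mm above the bench.
- arm0 (a point): Point on the centre line of the handle arm opposite the pointer (180 degrees from it), 72 mm from the axis, a good radius to push at.
- arm1 (a point): The same on the arm 60 degrees clockwise of the pointer, seen from above.
- arm2 (a point): The same on the arm 60 degrees counter-clockwise of the pointer, seen from above.
- pointer_tip (a point): Tip of the thin dark steel pointer that turns with the handle just above the dial, midway between two arms; 48 mm from the axis, 246 mm above the bench.
- zero_mark (a point): A point on the one long, broad black mark (26 x 7 mm, radial) of the round aluminium dial (123 mm across, top 240 mm above the bench; 23 other marks are short and thin, 15 degrees apart). 48 mm from the axis. Its x axis points inwards to the axis; its y axis points clockwise along the rim, so a pointer tip short of the mark has negative y. It faces within 30 degrees of the mill's -x.
- strip: Flat brass strip 60 x 22 x 3 mm lying on the feed table, 113 mm above the bench. Origin in the middle of its underside. To be left.
- oiler: Small clear oil bottle, 28 mm in diameter, 50 mm tall, standing on the gearbox, so its top is 220 mm above the bench. Origin under its middle. To be left.
- bench_block: Steel block 70 x 70 x 20 mm on the bench to the right of the mill. Origin under its middle. To be left.
- gauges: Bunch of steel finger gauges on a carrier ring, 100 mm across, 20 mm high, on the bench. To be left.
- stone_box: Clear divided box with stones, 55 x 190 x 28 mm, on the bench. To be left.
- ring_clamp: Wooden ring clamp, 120 mm long, 30 mm wide, 25 mm high, on the bench. To be left.
- mallet: Wooden mallet, 240 mm long, on the bench left of the mill. To be left.
- tweezers: Steel tweezers, 130 mm long, lying on the bench near the robot. To be left.

How it is judged:
At the end, for the whole second after the job is handed in: The pointer's tip stands within 7 mm (about half a division, 8 degrees) of the middle of the long mark, seen from above, the handle is at rest, and the dial has not been turned by more than 4 mm at the mark (horizontal distance between pointer_tip and zero_mark below 0.007 m and velocity of joint handle between -0.05 and 0.05 rad/s and distance of zero_mark from where it was at the start of the episode below 0.004 m); the robot touches nothing.
It fails at once if the pointer was wound past the long mark by more than 10 mm (12 degrees) (y of pointer_tip in the frame of zero_mark above 0.01 m and x of pointer_tip in the frame of zero_mark below 0.048 m).
It fails at once if the handle was gripped or forced (more than 25 N between the fingers and the mill) (contact force between the fingers and mill above 25 N).
It fails at once if the dial was turned (distance of zero_mark from where it was at the start of the episode above 0.004 m).
It fails at once if a thing lying about was lifted or pushed by more than 15 mm (distance of any of strip, oiler, bench_block, gauges, stone_box, ring_clamp, mallet, tweezers from where it was at the start of the episode above 0.015 m).
It fails at once if the oil bottle was tipped (angle between oiler's own z axis and vertical above 0.3 rad).
It also fails if it takes over 45 s, if anything falls off the work surface, if the arm or the gripper's body presses on something with over 40 N, if the wrist force passes 120 N, or if a joint passes its speed limit or range.

## Working session

There is one attempt and no reset: what is moved stays moved. The work goes in short steps, Python scripts to look and compute and a tool call to move; the robot and the scene stay as the last step left them, time stands still between calls to the robot, and variables do not carry over. Pictures are saved under pics/ and viewed, about 8 in all and at most 12, crops included, and the job is handed in when it is done.

Besides the shell and the picture viewer there is one more tool, called after "Emit:" as name(argument=value, ...), one argument or row to a line, values as JSON. step_arm: Moves the arm, as the interface text tells. Shifts and turns lie within -1 to 1; 1 stands for 0.15 m of shift or 5 degrees of turn. Its arguments: {"type":"object","properties":{"motion":{"type":"array","items":{"type":"object","properties":{"travel":{"type":"array","items":{"type":"number","minimum":-1,"maximum":1}},"rotation":{"type":"array","items":{"type":"number","minimum":-1,"maximum":1}},"gripper":{"type":"number"}}}}},"required":["motion"]}

```bash
mkdir -p pics; cat > h.py <<'E'
import numpy as np, cv2
from station import manip
def grab(n,f):
    p,d=manip.grab_frame(n); cv2.imwrite(f'pics/{f}.png',p[...,::-1]); np.save(f'pics/{f}.npy',d); return p,d
def cam(n):
    c=manip.camera_model(n); f=240/np.tan(np.radians(c['vertical_fov'])/2); return f,c['cx'],c['cy'],np.array(c['R']),np.array(c['t'])
def at_z(n,u,v,z):
    f,cx,cy,R,t=cam(n); r=R.T@np.array([(u-cx)/f,(v-cy)/f,1]); o=-R.T@t; return o+r*(z-o[2])/r[2]
def at_d(n,u,v,d):
    f,cx,cy,R,t=cam(n); return R.T@(np.array([(u-cx)/f,(v-cy)/f,1])*d-t)
def px(n,X):
    f,cx,cy,R,t=cam(n); c=R@np.asarray(X)+t; return cx+f*c[0]/c[2],cy+f*c[1]/c[2]
E
python3 - <<'E'
from h import *
grab('top','top0'); grab('scene','sc0')
for n in('top','scene'):
    f,cx,cy,R,t=cam(n); print(n,f,cx,cy,R.round(3).tolist(),(-R.T@t).round(3))
print(manip.tcp_to_tips, manip.state())
E
```

```text
top 525.052342751746 317.62159532586094 247.64169622858984 [[-0.024, -1.0, -0.017], [-0.989, 0.027, -0.143], [0.143, 0.014, -0.99]] [ 0.327 -0.017  1.317]
scene 563.1714620684207 322.87352668914264 231.3218317448763 [[0.545, 0.838, -0.014], [0.497, -0.337, -0.8], [-0.675, 0.429, -0.6]] [ 1.326 -0.501  0.901]
0.011 {'clock': 0.1, 'joint_positions': array([-1.18041695e+00,  3.53551020e-01,  1.63407342e+00, -1.39464410e-05,
        1.15520994e+00, -2.40964493e-03]), 'joint_velocities': array([-8.15697511e-04, -1.40744164e-03, -2.20136754e-03, -3.65265348e-05,
        8.77220066e-04,  7.22966182e-04]), 'joint_torque': array([-1.46756800e-03, -5.94908094e+01, -3.34931052e+01,  6.97095017e-02,
        1.83164456e-02, -2.80910996e-05]), 'tcp_pos': array([ 0.23903299, -0.57695538,  0.18915036]), 'ee_rot': array([ 9.80775767e-01,  1.95137157e-01, -1.25941945e-04, -6.07986316e-04]), 'contact_force': array([ 0.39391029, -0.19818805,  0.27942416]), 'torque': array([-0.02122844, -0.03377102,  0.04460905]), 'gripper_width': 0.09174277096653917}
```

View pics/top0.png

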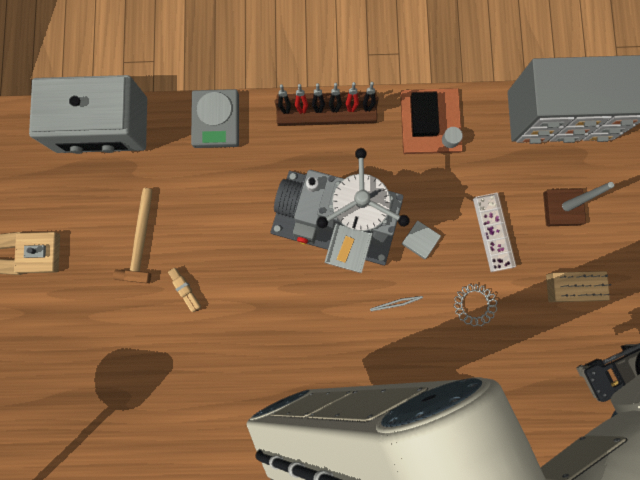

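View pics/sc0.png

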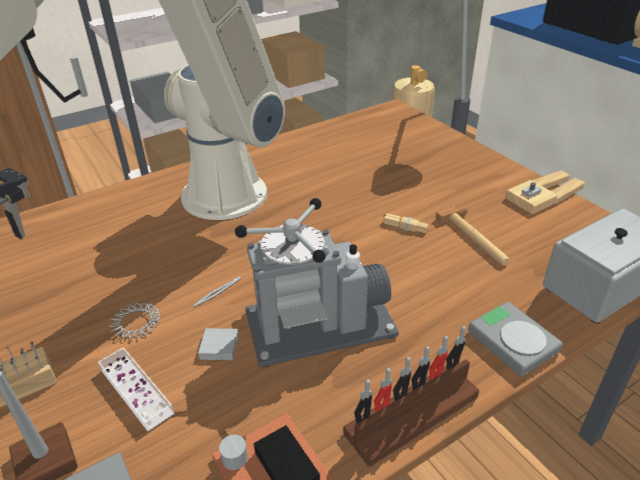

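```bash
python3 - <<'E'
from h import *
p=cv2.imread('pics/top0.png'); c=cv2.resize(p[140:260,285:425],None,fx=5,fy=5,interpolation=cv2.INTER_CUBIC)
cv2.imwrite('pics/crop0.png',c)
for u,v,z in[(362,198,.289),(361,154,.27),(322,222,.27),(404,221,.27),(312,182,.22),(347,247,.116)]: print(u,v,at_z('top',u,v,z).round(4))
E
```

```text
362 198 [ 0.5735 -0.0939  0.289 ]
361 154 [ 0.6711 -0.0967  0.27  ]
322 222 [ 0.5305 -0.0125  0.27  ]
404 221 [ 0.528  -0.1785  0.27  ]
312 182 [0.6284 0.0069 0.22  ]
347 247 [ 0.5002 -0.0681  0.116 ]
```

View pics/crop0.png

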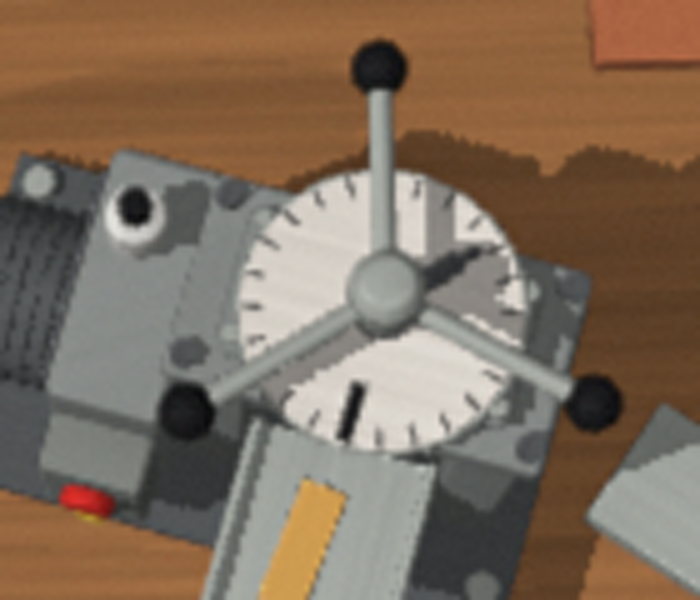

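```bash
cat >> h.py <<'E'
def cr(u,v,z,x0=285,y0=140,k=5,n='top'): return at_z(n,x0+(u+.5)/k-.5,y0+(v+.5)/k-.5,z)
def ang(p,h): return np.degrees(np.arctan2(p[1]-h[1],p[0]-h[0]))
E
python3 - <<'E'
from h import *
B=[cr(*b,.27) for b in[(379,67),(187,411),(593,403)]]
h=np.mean(B,0); print('hub from balls',h.round(4),[ (np.hypot(*(b-h)[:2]).round(4),ang(b,h).round(1)) for b in B])
print('hubtop',cr(387,288,.289).round(4)); 
print('dial c',cr(382,310,.24).round(4))
for q in[(240,310),(525,310),(382,168),(382,452)]: print(cr(*q,.24).round(4))
for nm,q,z in[('tip',(491,247),.246),('mark out',(343,440),.24),('mark in',(360,383),.24),('mark mid',(351,411),.24)]:
    p=cr(*q,z); print(nm,p.round(4),np.hypot(*(p-h)[:2]).round(4),ang(p,h).round(1))
E
```

```text
hub from balls [ 0.578 -0.095  0.27 ] [(np.float64(0.0953), np.float64(-0.3)), (np.float64(0.0949), np.float64(119.7)), (np.float64(0.0951), np.float64(-120.5))]
hubtop [ 0.5751 -0.094   0.289 ]
dial c [ 0.5776 -0.0952  0.24  ]
[ 0.5793 -0.0358  0.24  ]
[ 0.5759 -0.155   0.24  ]
[ 0.639  -0.0975  0.24  ]
[ 0.5172 -0.0931  0.24  ]
tip [ 0.6018 -0.1413  0.246 ] 0.0521 -62.7
mark out [ 0.5227 -0.077   0.24  ] 0.0581 162.0
mark in [ 0.5467 -0.0849  0.24  ] 0.0329 162.2
mark mid [ 0.5349 -0.0808  0.24  ] 0.0454 161.7
```

Emit:
step_arm(
  motion=[
    {"travel":[0.05,0.06,0.25],"rotation":[0,0,1],"gripper":1},
    {"travel":[0.05,0.06,0.25],"rotation":[0,0,1],"gripper":1},
    {"travel":[0.05,0.06,0.25],"rotation":[0,0,1],"gripper":1},
    {"travel":[0.05,0.06,0.25],"rotation":[0,0,1],"gripper":1},
    {"travel":[0.1,0.12,0.2],"rotation":[0,0,1],"gripper":1},
  ],
)

```text
clock: 0.52
tcp_pos: [0.2796, -0.5168, 0.3641]
ee_rot: [0.913, 0.408, -0.004, -0.01]
contact_force: [1.2, 0.5, -0.0]
gripper_width: 0.0607
```

Emit:
step_arm(
  motion=[
    {"travel":[0.18,0.2,0],"rotation":[0,0,1],"gripper":1},
    {"travel":[0.18,0.2,0],"rotation":[0,0,1],"gripper":1},
    {"travel":[0.18,0.2,0],"rotation":[0,0,1],"gripper":1},
    {"travel":[0.18,0.2,0],"rotation":[0,0,1],"gripper":1},
    {"travel":[0.18,0.2,0],"rotation":[0,0,1],"gripper":1},
  ],
)

```text
clock: 0.93
tcp_pos: [0.4176, -0.3656, 0.3732]
ee_rot: [0.798, 0.602, -0.005, -0.002]
contact_force: [1.6, -0.9, -0.2]
gripper_width: 0.0276
```

Emit:
step_arm(
  motion=[
    {"travel":[0.18,0.2,0],"rotation":[0,0,1],"gripper":1},
    {"travel":[0.18,0.2,0],"rotation":[0,0,1],"gripper":1},
    {"travel":[0.18,0.2,0],"rotation":[0,0,1],"gripper":1},
    {"travel":[0.18,0.2,0],"rotation":[0,0,1],"gripper":1},
    {"travel":[0.18,0.2,0],"rotation":[0,0,1],"gripper":1},
  ],
)

```text
clock: 1.35
tcp_pos: [0.5549, -0.2085, 0.3726]
ee_rot: [0.641, 0.768, -0.006, -0.002]
contact_force: [1.4, 0.2, 0.2]
gripper_width: 0.0002
```

Emit:
step_arm(
  motion=[
    {"travel":[0.14,0.15,0],"rotation":[0,0,0.5],"gripper":1},
    {"travel":[0.1,0.1,0],"rotation":[0,0,0.4],"gripper":1},
    {"travel":[0,0,-0.1],"rotation":[0,0,0],"gripper":1},
    {"travel":[0,0,-0.1],"rotation":[0,0,0],"gripper":1},
    {"travel":[0,0,0],"rotation":[0,0,0],"gripper":1},
  ],
)

```text
clock: 1.77
tcp_pos: [0.5974, -0.1595, 0.3395]
ee_rot: [0.602, 0.799, -0.005, -0.003]
contact_force: [-0.6, -0.1, -0.2]
gripper_width: 0.0003
```

```bash
python3 - <<'E'
from h import *
grab('scene','sc1')
s=manip.state(); print(s['tcp_pos'],s['ee_rot'],s['joint_positions'])
p=cv2.imread('pics/sc1.png'); cv2.imwrite('pics/sc1c.png',cv2.resize(p[140:320,190:400],None,fx=3,fy=3,interpolation=cv2.INTER_CUBIC))
E
```

```text
[ 0.5974804  -0.15979782  0.34073977] [ 0.60192631  0.79853537 -0.00453406 -0.00233052] [-0.25963441  0.24609446  1.45052112 -0.00669044  1.45271385 -0.5377749 ]
```

View pics/sc1c.png

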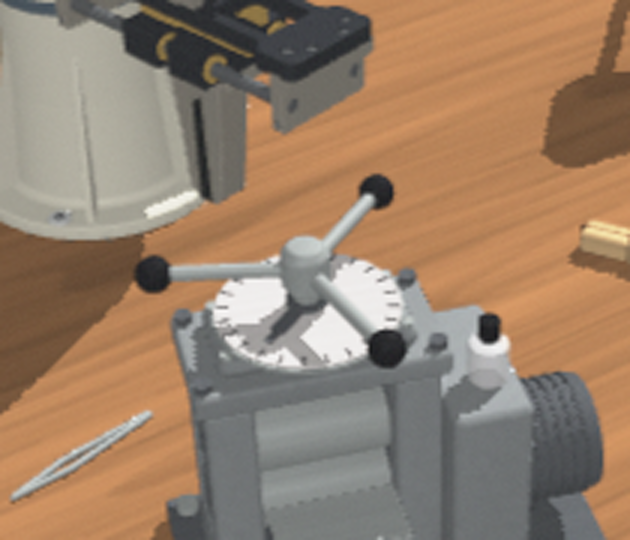

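Emit:
step_arm(
  motion=[
    {"travel":[0,-0.02,-0.15],"rotation":[0,0,0],"gripper":1},
    {"travel":[0,-0.01,-0.15],"rotation":[0,0,0],"gripper":1},
    {"travel":[0,0,-0.12],"rotation":[0,0,0],"gripper":1},
    {"travel":[0,0,-0.09],"rotation":[0,0,0],"gripper":1},
    {"travel":[0,0,0],"rotation":[0,0,0],"gripper":1},
  ],
)

```text
clock: 2.23
tcp_pos: [0.598, -0.1667, 0.2666]
ee_rot: [0.603, 0.798, -0.004, 0.0]
contact_force: [-0.3, 0.5, -1.1]
gripper_width: 0.0005
```

```bash
cat >> h.py <<'E'
H=np.array([.578,-.095])
def plan(n=5,step=5.,r=.073,z=.263,tgt=None):
    s=manip.state(); p=s['tcp_pos']; q=s['ee_rot']; a=ang(p,H); ya=np.degrees(2*np.arctan2(q[1],q[0]))-90
    print('t',s['clock'].__round__(2),'tcp',p.round(4),'r',np.hypot(*(p[:2]-H)).round(4),'ang',a.round(1),'yaw err',((ya-a-90+180)%360-180).round(1),'F',s['contact_force'].round(1))
    c=p.copy()
    for k in range(1,n+1):
        b=np.radians(a-step*k); t=np.array([H[0]+r*np.cos(b),H[1]+r*np.sin(b),z]); print(((t-c)/.15).round(3)); c=t
E
python3 -c "
from h import *
plan(5,4)"
```

```text
t 2.23 tcp [ 0.598  -0.1667  0.2666] r 0.0744 ang -74.4 yaw err 0.2 F [-0.3  0.5 -1.1]
[-0.036  0.001 -0.024]
[-0.033 -0.006  0.   ]
[-0.034 -0.003  0.   ]
[-0.034 -0.001  0.   ]
[-0.034  0.001  0.   ]
```

Emit:
step_arm(
  motion=[
    {"travel":[-0.036,0,-0.025],"rotation":[0,0,-0.8],"gripper":1},
    {"travel":[-0.034,-0.005,0],"rotation":[0,0,-0.8],"gripper":1},
    {"travel":[-0.034,-0.003,0],"rotation":[0,0,-0.8],"gripper":1},
    {"travel":[-0.034,0,0],"rotation":[0,0,-0.8],"gripper":1},
    {"travel":[-0.034,0.001,0],"rotation":[0,0,-0.8],"gripper":1},
  ],
)

```text
clock: 2.65
tcp_pos: [0.5727, -0.1705, 0.2688]
ee_rot: [0.738, 0.675, -0.003, 0.001]
contact_force: [0.1, 0.2, 0.1]
gripper_width: 0.0008
```

```bash
python3 -c "
from h import *
plan(5,4)"
```

```text
t 2.65 tcp [ 0.5727 -0.1705  0.2688] r 0.0757 ang -94.0 yaw err -1.1 F [0.1 0.2 0.1]
[-0.033  0.021 -0.039]
[-0.033  0.006  0.   ]
[-0.033  0.008  0.   ]
[-0.032  0.01   0.   ]
[-0.031  0.013  0.   ]
```

Emit:
step_arm(
  motion=[
    {"travel":[-0.033,0.02,-0.04],"rotation":[0,0,-0.8],"gripper":1},
    {"travel":[-0.033,0.008,-0.01],"rotation":[0,0,-0.7],"gripper":1},
    {"travel":[-0.033,0.01,-0.01],"rotation":[0,0,-0.8],"gripper":1},
    {"travel":[-0.032,0.012,-0.01],"rotation":[0,0,-0.7],"gripper":1},
    {"travel":[-0.031,0.015,-0.01],"rotation":[0,0,-0.8],"gripper":1},
  ],
)

```text
clock: 3.07
tcp_pos: [0.5495, -0.1639, 0.266]
ee_rot: [0.845, 0.535, -0.001, 0.005]
contact_force: [0.5, 0.2, 0.9]
gripper_width: 0.0006
```

```bash
python3 -c "
from h import *
plan(5,5)"
```

```text
t 3.07 tcp [ 0.5495 -0.1639  0.266 ] r 0.0745 ang -112.5 yaw err -2.9 F [0.5 0.2 0.9]
[-0.035  0.027 -0.02 ]
[-0.037  0.021  0.   ]
[-0.035  0.024  0.   ]
[-0.033  0.027  0.   ]
[-0.03  0.03  0.  ]
```

```bash
python3 - <<'E'
from h import *
a,_=grab('scene','sc2'); b,_=grab('top','top2')
A=cv2.resize(a[190:280,210:350][...,::-1],None,fx=5,fy=5,interpolation=cv2.INTER_CUBIC)[:, :]
cv2.imwrite('pics/c2.png',A)
E
```

```text
(no output)
```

View pics/c2.png

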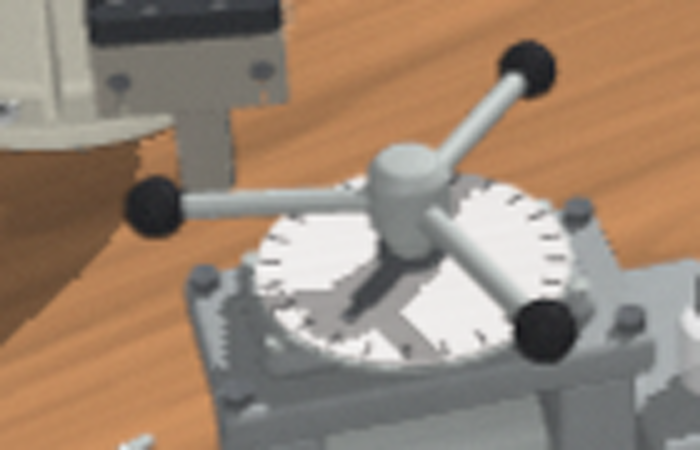

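```bash
python3 - <<'E'
from h import *
s=manip.state(); print(s['tcp_pos'])
f=lambda X:((np.array(px('scene',X))-[210,190])*5+2).round(0)
t=s['tcp_pos']; print('tip',f(t-[0,0,.011]),'tcp',f(t))
for a in(0,120,-120):
    b=np.radians(a-.4); print(a,f([H[0]+.095*np.cos(b),H[1]+.095*np.sin(b),.27]))
print('hubtop',f([*H,.289]))
d=np.load('pics/sc2.npy')
for u,v in[(205,130),(205,150),(205,170),(205,180),(205,205),(260,205)]:
    x,y=210+u/5,190+v/5; D=d[int(round(y)),int(round(x))]; print(u,v,D,at_d('scene',x,y,D).round(4))
E
```

```text
[ 0.54934312 -0.16361387  0.26592579]
tip [214. 254.] tcp [212. 230.]
0 [544. 332.]
120 [528.  70.]
-120 [155. 208.]
hubtop [406. 157.]
205 130 1.0037137 [ 0.5651 -0.168   0.3219]
205 150 1.0115583 [ 0.5628 -0.1678  0.3116]
205 170 1.0158107 [ 0.5631 -0.1689  0.3034]
205 180 1.0155683 [ 0.5651 -0.1702  0.3006]
205 205 1.0533352 [ 0.5415 -0.161   0.2708]
260 205 1.0513439 [ 0.5541 -0.1445  0.2717]
```

```bash
python3 - <<'E'
from h import *
def prof(f,x,ys):
    d=np.load(f'pics/{f}.npy')
    for y in ys: print(f,x,y,d[y,x].round(3),at_d('scene',x,y,d[y,x]).round(4))
prof('sc2',251,range(186,234,3))
prof('sc1',263,range(160,222,4))
prof('sc0',15,range(180,242,5))
for X in([.239,-.577,.178],[.239,-.577,.189]): print(px('scene',X))
E
```

```text
sc2 251 186 0.893 [ 0.6254 -0.1887  0.4238]
sc2 251 189 0.889 [ 0.6313 -0.1918  0.4224]
sc2 251 192 0.883 [ 0.6381 -0.1954  0.4217]
sc2 251 195 0.885 [ 0.6386 -0.1962  0.4166]
sc2 251 198 0.889 [ 0.6379 -0.1964  0.4107]
sc2 251 201 0.893 [ 0.6371 -0.1966  0.4047]
sc2 251 204 0.902 [ 0.633  -0.1954  0.3962]
sc2 251 207 0.909 [ 0.6295 -0.1944  0.388 ]
sc2 251 210 0.915 [ 0.6272 -0.194   0.3806]
sc2 251 213 0.999 [ 0.5664 -0.1679  0.3291]
sc2 251 216 1.004 [ 0.5651 -0.168   0.3219]
sc2 251 219 1.006 [ 0.5658 -0.169   0.3161]
sc2 251 222 1.012 [ 0.5642 -0.1689  0.3084]
sc2 251 225 1.016 [ 0.5639 -0.1694  0.3018]
sc2 251 228 1.029 [ 0.5571 -0.1671  0.2899]
sc2 251 231 1.053 [ 0.5415 -0.161   0.2708]
sc1 263 160 0.87 [ 0.6339 -0.1678  0.4681]
sc1 263 164 0.859 [ 0.6451 -0.1738  0.4684]
sc1 263 168 0.886 [ 0.6271 -0.1657  0.4499]
sc1 263 172 0.901 [ 0.6181 -0.1621  0.4369]
sc1 263 176 0.904 [ 0.6192 -0.1632  0.4304]
sc1 263 180 0.911 [ 0.6173 -0.163   0.4219]
sc1 263 184 0.914 [ 0.6177 -0.1638  0.4147]
sc1 263 188 0.921 [ 0.616  -0.1636  0.4061]
sc1 263 192 0.924 [ 0.6167 -0.1647  0.3991]
s
[... 294 characters left out ...]
0034]
sc0 15 180 1.068 [ 0.2389 -0.4988  0.3459]
sc0 15 185 1.071 [ 0.2402 -0.502   0.3366]
sc0 15 190 1.076 [ 0.2393 -0.5052  0.326 ]
sc0 15 195 0.0 [ 1.3259 -0.5005  0.9009]
sc0 15 200 1.076 [ 0.2488 -0.5117  0.3107]
sc0 15 205 1.103 [ 0.2268 -0.5152  0.2881]
sc0 15 210 1.108 [ 0.227  -0.5186  0.2777]
sc0 15 215 1.11 [ 0.2302 -0.522   0.2688]
sc0 15 220 1.115 [ 0.2297 -0.5254  0.2578]
sc0 15 225 1.12 [ 0.2299 -0.5289  0.2471]
sc0 15 230 1.123 [ 0.2323 -0.5323  0.2376]
sc0 15 235 1.143 [ 0.2173 -0.5363  0.2173]
sc0 15 240 1.489 [-1.118e-01 -5.516e-01 -3.000e-04]
(np.float64(1.9089895287065701), np.float64(262.7878512875117))
(np.float64(-0.04748416208457229), np.float64(258.58136477645394))
```

```bash
python3 - <<'E'
from h import *
a=cv2.imread('pics/sc2.png')[100:260,170:330]; b=cv2.imread('pics/top2.png')[120:280,290:450]
cv2.imwrite('pics/c3.png',cv2.resize(np.hstack([a,b]),None,fx=2.5,fy=2.5,interpolation=cv2.INTER_CUBIC))
E
```

```text
(no output)
```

View pics/c3.png

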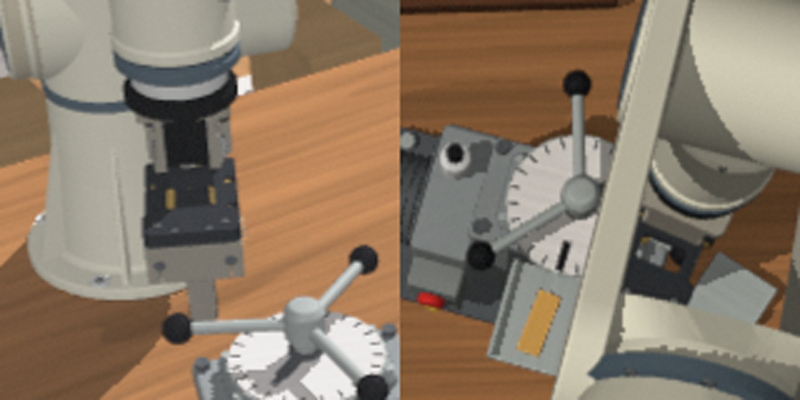

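The handle has not moved. Depth images from three poses put the fingertips about 30 mm *above* the reported TCP, where the text says 11 mm below. So the finger passed over the arm. I'll back off counter-clockwise and go about 40 mm lower, relying on the camera for tip height.

Emit:
step_arm(
  motion=[
    {"travel":[0.048,-0.02,0.01],"rotation":[0,0,1],"gripper":1},
    {"travel":[0.048,-0.012,0],"rotation":[0,0,1],"gripper":1},
    {"travel":[0.048,-0.004,0],"rotation":[0,0,1],"gripper":1},
    {"travel":[0.048,0.002,0],"rotation":[0,0,1],"gripper":1},
    {"travel":[0.048,0.007,0],"rotation":[0,0,1],"gripper":1},
  ],
)

```text
clock: 3.58
tcp_pos: [0.5879, -0.1702, 0.2739]
ee_rot: [0.699, 0.716, 0.002, 0.007]
contact_force: [0.0, -0.6, -0.2]
gripper_width: 0.0001
```

```bash
python3 -c "
from h import *
plan(1,0)"
```

```text
t 3.58 tcp [ 0.5879 -0.1702  0.2739] r 0.0758 ang -82.5 yaw err -6.1 F [ 0.  -0.6 -0.2]
[-0.002  0.019 -0.073]
```

Emit:
step_arm(
  motion=[
    {"travel":[0,0.015,-0.08],"rotation":[0,0,0.7],"gripper":1},
    {"travel":[0,0,-0.08],"rotation":[0,0,0.4],"gripper":1},
    {"travel":[0,0,-0.08],"rotation":[0,0,0],"gripper":1},
    {"travel":[0,0,-0.07],"rotation":[0,0,0],"gripper":1},
    {"travel":[0,0,-0.02],"rotation":[0,0,0],"gripper":1},
  ],
)

```text
clock: 4.0
tcp_pos: [0.5929, -0.1701, 0.2279]
ee_rot: [0.656, 0.754, 0.004, 0.011]
contact_force: [0.0, 0.1, 0.4]
gripper_width: 0.0006
```

```bash
python3 - <<'E'
from h import *
plan(5,4,z=.224)
grab('scene','sc3'); a=cv2.imread('pics/sc3.png')[170:280,200:350]
cv2.imwrite('pics/c4.png',cv2.resize(a,None,fx=4,fy=4,interpolation=cv2.INTER_CUBIC))
d=np.load('pics/sc3.npy'); t=manip.state()['tcp_pos']
u,v=px('scene',t+[.018,0,.05]); print(u,v)
for y in range(int(v),int(v)+36,3): print(y,at_d('scene',int(u),y,d[y,int(u)]).round(4))
E
```

```text
t 4.0 tcp [ 0.5929 -0.1701  0.2279] r 0.0766 ang -78.7 yaw err -3.3 F [0.  0.1 0.4]
[-0.038  0.018 -0.026]
[-0.034 -0.003  0.   ]
[-0.034 -0.001  0.   ]
[-0.034  0.002  0.   ]
[-0.034  0.004  0.   ]
264.0497117728243 248.982708973385
248 [ 0.6071 -0.1683  0.2768]
251 [ 0.606  -0.1683  0.2692]
254 [ 0.6055 -0.1687  0.2622]
257 [ 0.581  -0.158   0.2335]
260 [ 0.5836 -0.1598  0.2288]
263 [ 0.5872 -0.1621  0.2251]
266 [ 0.5832 -0.1609  0.2144]
269 [ 0.5919 -0.1654  0.2153]
272 [ 0.5988 -0.1692  0.2148]
275 [ 0.6045 -0.1724  0.2131]
278 [ 0.6011 -0.1715  0.2027]
281 [ 0.5982 -0.1708  0.1928]
```

View pics/c4.png

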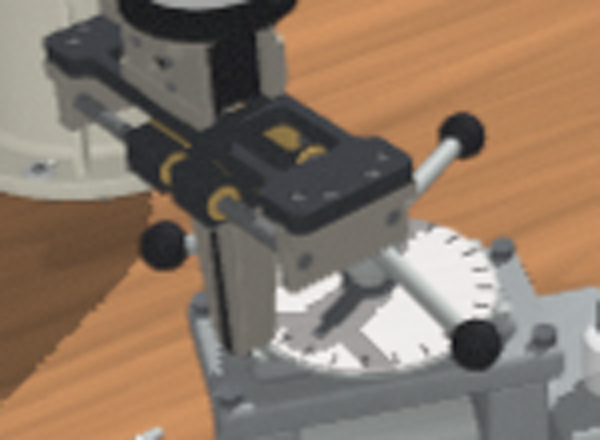

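Emit:
step_arm(
  motion=[
    {"travel":[-0.038,0.02,-0.03],"rotation":[0,0,-0.4],"gripper":1},
    {"travel":[-0.034,0,-0.012],"rotation":[0,0,-0.7],"gripper":1},
    {"travel":[-0.034,0.002,-0.008],"rotation":[0,0,-0.7],"gripper":1},
    {"travel":[-0.034,0.005,-0.008],"rotation":[0,0,-0.7],"gripper":1},
    {"travel":[-0.034,0.007,-0.008],"rotation":[0,0,-0.8],"gripper":1},
  ],
)

```text
clock: 4.47
tcp_pos: [0.5672, -0.1657, 0.219]
ee_rot: [0.762, 0.648, 0.002, 0.012]
contact_force: [-0.2, 0.4, 0.4]
gripper_width: 0.0003
```

```bash
python3 -c "
from h import *
plan(5,4,z=.223)"
```

```text
t 4.47 tcp [ 0.5672 -0.1657  0.219 ] r 0.0715 ang -98.7 yaw err -0.6 F [-0.2  0.4  0.4]
[-0.035 -0.003  0.026]
[-0.033  0.009  0.   ]
[-0.032  0.011  0.   ]
[-0.031  0.013  0.   ]
[-0.03   0.015  0.   ]
```

Emit:
step_arm(
  motion=[
    {"travel":[-0.034,0,0.025],"rotation":[0,0,-0.8],"gripper":1},
    {"travel":[-0.033,0.009,0],"rotation":[0,0,-0.8],"gripper":1},
    {"travel":[-0.032,0.011,0],"rotation":[0,0,-0.8],"gripper":1},
    {"travel":[-0.031,0.013,0],"rotation":[0,0,-0.8],"gripper":1},
    {"travel":[-0.03,0.015,0],"rotation":[0,0,-0.8],"gripper":1},
  ],
)

```text
clock: 4.88
tcp_pos: [0.5455, -0.1612, 0.2259]
ee_rot: [0.868, 0.497, 0.002, 0.017]
contact_force: [2.6, -2.9, -2.4]
gripper_width: 0.0002
```

```bash
python3 -c "
from h import *
plan(5,5,z=.223)"
```

```text
t 4.88 tcp [ 0.5455 -0.1612  0.2259] r 0.0738 ang -116.1 yaw err -4.3 F [ 2.6 -2.9 -2.4]
[-0.035  0.025 -0.019]
[-0.035  0.024  0.   ]
[-0.033  0.027  0.   ]
[-0.031  0.029  0.   ]
[-0.028  0.032  0.   ]
```

Emit:
step_arm(
  motion=[
    {"travel":[-0.035,0.025,-0.015],"rotation":[0,0,-0.7],"gripper":1},
    {"travel":[-0.035,0.025,-0.005],"rotation":[0,0,-0.8],"gripper":1},
    {"travel":[-0.033,0.027,-0.002],"rotation":[0,0,-0.8],"gripper":1},
    {"travel":[-0.031,0.03,-0.002],"rotation":[0,0,-0.9],"gripper":1},
    {"travel":[-0.028,0.033,-0.002],"rotation":[0,0,-1],"gripper":1},
  ],
)

```text
clock: 5.3
tcp_pos: [0.5245, -0.1452, 0.2266]
ee_rot: [0.947, 0.32, 0.001, 0.024]
contact_force: [0.1, -4.3, -2.1]
gripper_width: 0.0003
```

```bash
python3 -c "
from h import *
plan(5,6,z=.223)"
```

```text
t 5.3 tcp [ 0.5245 -0.1452  0.2266] r 0.0733 ang -136.8 yaw err -5.8 F [ 0.1 -4.3 -2.1]
[-0.031  0.04  -0.024]
[-0.029  0.042  0.   ]
[-0.024  0.045  0.   ]
[-0.019  0.047  0.   ]
[-0.014  0.049  0.   ]
```

Emit:
step_arm(
  motion=[
    {"travel":[-0.031,0.04,-0.02],"rotation":[0.12,0.04,-0.8],"gripper":1},
    {"travel":[-0.029,0.042,-0.006],"rotation":[0.12,0.04,-1],"gripper":1},
    {"travel":[-0.024,0.045,-0.004],"rotation":[0.12,0.04,-1],"gripper":1},
    {"travel":[-0.019,0.047,-0.004],"rotation":[0.12,0.04,-1],"gripper":1},
    {"travel":[-0.014,0.049,-0.004],"rotation":[0.12,0.04,-1],"gripper":1},
  ],
)

```text
clock: 5.72
tcp_pos: [0.5081, -0.1157, 0.2247]
ee_rot: [0.995, 0.105, -0.002, 0.001]
contact_force: [-0.6, -3.4, -1.7]
gripper_width: 0.0002
```

```bash
python3 -c "
from h import *
plan(5,6,z=.223); grab('top','top4'); grab('scene','sc4'); a=cv2.imread('pics/top4.png')[140:260,285:425]; b=cv2.imread('pics/sc4.png')[160:280,220:360]
cv2.imwrite('pics/c5.png',cv2.resize(np.vstack([a,b]),None,fx=2.5,fy=2.5,interpolation=cv2.INTER_CUBIC))"
```

```text
t 5.72 tcp [ 0.5081 -0.1157  0.2247] r 0.0729 ang -163.5 yaw err -4.5 F [-0.6 -3.4 -1.7]
[-0.012  0.049 -0.011]
[-0.007  0.051  0.   ]
[-0.001  0.051  0.   ]
[0.004 0.051 0.   ]
[0.009 0.05  0.   ]
```

View pics/c5.png

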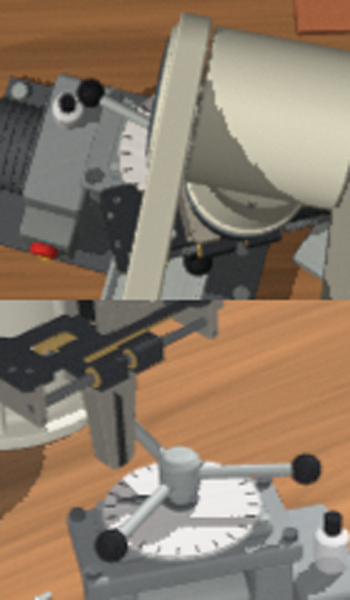

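```bash
python3 -c "
from h import *
for n,u,v,x0,y0 in[('top',90,93,285,140),('top',198,264,285,140),('scene',305,169,220,160),('scene',112,245,220,160)]:
    p=cr(u,v,.27,x0,y0,2.5,n); print(n,p.round(4),np.hypot(*(p[:2]-H)).round(4),ang(p,H).round(1))"
```

```text
top [ 0.6249 -0.0123  0.27  ] 0.0951 60.5
top [ 0.4805 -0.0956  0.27  ] 0.0975 -179.6
scene [ 0.6262 -0.0135  0.27  ] 0.0947 59.4
scene [ 0.624  -0.1769  0.27  ] 0.094 -60.7
```

Emit:
step_arm(
  motion=[
    {"travel":[-0.012,0.05,-0.01],"rotation":[0,0,-0.9],"gripper":1},
    {"travel":[-0.007,0.051,-0.004],"rotation":[0,0,-1],"gripper":1},
    {"travel":[-0.001,0.051,-0.004],"rotation":[0,0,-1],"gripper":1},
    {"travel":[0.005,0.051,-0.004],"rotation":[0,0,-1],"gripper":1},
    {"travel":[0.01,0.05,-0.004],"rotation":[0,0,-1],"gripper":1},
  ],
)

```text
clock: 6.23
tcp_pos: [0.5079, -0.0815, 0.224]
ee_rot: [0.994, -0.107, -0.002, 0.004]
contact_force: [-2.2, -3.1, 3.3]
gripper_width: 0.0003
```

```bash
python3 -c "
from h import *
plan(5,5,z=.223);q=manip.state()['ee_rot'];print(q)"
```

```text
t 6.23 tcp [ 0.5079 -0.0815  0.224 ] r 0.0714 ang 169.1 yaw err -1.4 F [-2.2 -3.1  3.3]
[-0.001  0.043 -0.006]
[0.013 0.04  0.   ]
[0.017 0.039 0.   ]
[0.02  0.037 0.   ]
[0.023 0.035 0.   ]
[ 0.99424553 -0.10702857 -0.00150259  0.00429655]
```

Emit:
step_arm(
  motion=[
    {"travel":[0.0,0.045,-0.006],"rotation":[0,0,-1],"gripper":1},
    {"travel":[0.012,0.042,-0.003],"rotation":[0,0,-1],"gripper":1},
    {"travel":[0.016,0.041,-0.003],"rotation":[0,0,-1],"gripper":1},
    {"travel":[0.019,0.039,-0.003],"rotation":[0,0,-1],"gripper":1},
    {"travel":[0.022,0.037,-0.003],"rotation":[0,0,-1],"gripper":1},
  ],
)

```text
clock: 6.65
tcp_pos: [0.5186, -0.0538, 0.2238]
ee_rot: [0.947, -0.322, -0.001, 0.008]
contact_force: [-2.4, -3.2, 0.9]
gripper_width: 0.0003
```

```bash
python3 -c "
from h import *
plan(5,3,z=.223); grab('top','top5'); grab('scene','sc5'); a=cv2.imread('pics/top5.png')[140:260,285:425]; b=cv2.imread('pics/sc5.png')[160:280,220:360]
cv2.imwrite('pics/c6.png',cv2.resize(np.vstack([a,b]),None,fx=2.5,fy=2.5,interpolation=cv2.INTER_CUBIC))"
```

```text
t 6.65 tcp [ 0.5186 -0.0538  0.2238] r 0.0722 ang 145.2 yaw err -2.8 F [-2.4 -3.2  0.9]
[ 0.011  0.023 -0.006]
[0.016 0.02  0.   ]
[0.017 0.019 0.   ]
[0.018 0.018 0.   ]
[0.019 0.017 0.   ]
```

View pics/c6.png

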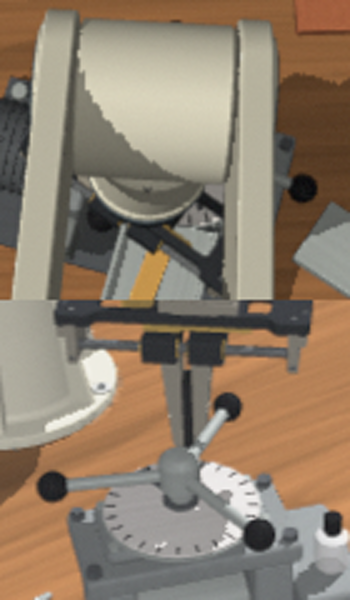

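```bash
python3 -c "
from h import *
for n,u,v,x0,y0 in[('top',302,188,285,140),('scene',52,187,220,160),('scene',259,235,220,160),('scene',228,106,220,160)]:
    p=cr(u,v,.27,x0,y0,2.5,n); print(n,p.round(4),np.hypot(*(p[:2]-H)).round(4),ang(p,H).round(1))"
```

```text
top [ 0.5405 -0.1821  0.27  ] 0.0949 -113.3
scene [ 0.5392 -0.1818  0.27  ] 0.0951 -114.1
scene [ 0.6726 -0.0851  0.27  ] 0.0951 6.0
scene [ 0.5216 -0.0163  0.27  ] 0.0968 125.7
```

Emit:
step_arm(
  motion=[
    {"travel":[0.013,0.024,-0.004],"rotation":[0,0,-0.6],"gripper":1},
    {"travel":[0.016,0.021,-0.002],"rotation":[0,0,-0.6],"gripper":1},
    {"travel":[0.017,0.02,-0.002],"rotation":[0,0,-0.6],"gripper":1},
    {"travel":[0.018,0.019,-0.002],"rotation":[0,0,-0.6],"gripper":1},
    {"travel":[0.019,0.018,-0.002],"rotation":[0,0,-0.6],"gripper":1},
  ],
)

```text
clock: 7.17
tcp_pos: [0.5304, -0.0409, 0.2235]
ee_rot: [0.901, -0.433, -0.002, 0.009]
contact_force: [-3.5, -1.4, 2.5]
gripper_width: 0.0008
```

```bash
python3 -c "
from h import *
plan(5,2,z=.223)"
```

```text
t 7.17 tcp [ 0.5304 -0.0409  0.2235] r 0.0721 ang 131.4 yaw err -2.7 F [-3.5 -1.4  2.5]
[ 0.009  0.016 -0.004]
[0.013 0.011 0.   ]
[0.014 0.01  0.   ]
[0.014 0.01  0.   ]
[0.014 0.009 0.   ]
```

Emit:
step_arm(
  motion=[
    {"travel":[0.01,0.015,-0.003],"rotation":[0,0,-0.4],"gripper":1},
    {"travel":[0.013,0.012,-0.002],"rotation":[0,0,-0.4],"gripper":1},
    {"travel":[0.014,0.01,-0.002],"rotation":[0,0,-0.4],"gripper":1},
    {"travel":[0.014,0.01,-0.002],"rotation":[0,0,-0.4],"gripper":1},
    {"travel":[0,0,0],"rotation":[0,0,0],"gripper":1},
  ],
)

```text
clock: 7.58
tcp_pos: [0.5367, -0.0358, 0.2236]
ee_rot: [0.874, -0.487, -0.004, 0.01]
contact_force: [-1.6, -0.8, -0.2]
gripper_width: 0.0007
```

```bash
python3 -c "
from h import *
plan(5,1,z=.223); grab('scene','sc6'); b=cv2.imread('pics/sc6.png')[190:280,220:360]
cv2.imwrite('pics/c7.png',cv2.resize(b,None,fx=5,fy=5,interpolation=cv2.INTER_CUBIC))"
```

```text
t 7.58 tcp [ 0.5367 -0.0358  0.2236] r 0.0722 ang 124.9 yaw err -3.1 F [-1.6 -0.8 -0.2]
[ 0.004  0.009 -0.004]
[0.007 0.005 0.   ]
[0.007 0.005 0.   ]
[0.007 0.004 0.   ]
[0.007 0.004 0.   ]
```

View pics/c7.png

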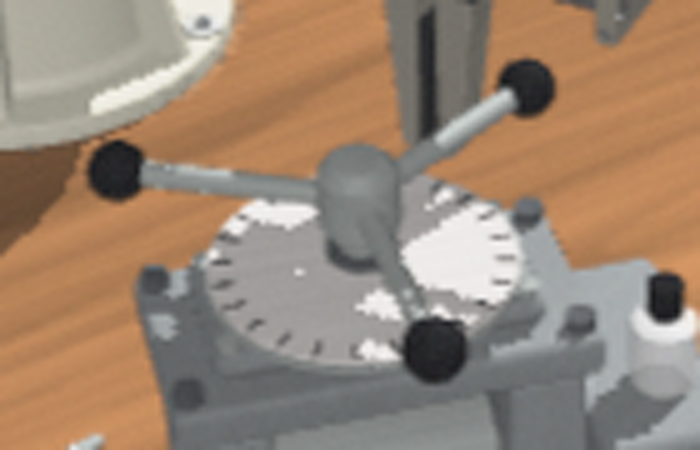

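```bash
python3 -c "
from h import *
for u,v in[(117,170),(436,349),(526,88)]:
    p=cr(u,v,.27,220,190,5,'scene'); print(p.round(4),np.hypot(*(p[:2]-H)).round(4),ang(p,H).round(1))"
```

```text
[ 0.5108 -0.1624  0.27  ] 0.0952 -134.9
[ 0.6696 -0.1176  0.27  ] 0.0944 -13.9
[ 0.5524 -0.0032  0.27  ] 0.0953 105.6
```

Emit:
step_arm(
  motion=[
    {"travel":[0.01,0.006,0],"rotation":[0,0,0],"gripper":1},
    {"travel":[0.01,0.006,0],"rotation":[0,0,0],"gripper":1},
    {"travel":[0,0,0],"rotation":[0,0,0],"gripper":1},
  ],
)

```text
clock: 7.88
tcp_pos: [0.5389, -0.0351, 0.2236]
ee_rot: [0.876, -0.482, -0.004, 0.011]
contact_force: [-1.8, -0.9, 0.7]
gripper_width: 0.0003
```

Emit:
step_arm(
  motion=[
    {"travel":[-0.04,-0.028,0],"rotation":[0,0,0],"gripper":1},
    {"travel":[-0.06,-0.042,0.02],"rotation":[0,0,0],"gripper":1},
    {"travel":[-0.02,-0.014,0.1],"rotation":[0,0,0],"gripper":1},
    {"travel":[0,0,0.2],"rotation":[0,0,0],"gripper":1},
    {"travel":[0,0,0.2],"rotation":[0,0,0],"gripper":1},
  ],
)

```text
clock: 8.3
tcp_pos: [0.5149, -0.0485, 0.298]
ee_rot: [0.877, -0.48, -0.009, 0.012]
contact_force: [1.3, -1.0, -0.1]
gripper_width: 0.0008
```

Emit:
step_arm(
  motion=[
    {"travel":[-0.15,0,0.2],"rotation":[0,0,0],"gripper":1},
    {"travel":[-0.2,0.1,0.1],"rotation":[0,0,0],"gripper":1},
    {"travel":[-0.2,0.15,0],"rotation":[0,0,0],"gripper":1},
    {"travel":[-0.15,0.2,0],"rotation":[0,0,0],"gripper":1},
    {"travel":[-0.1,0.2,0],"rotation":[0,0,0],"gripper":1},
  ],
)

```text
clock: 8.72
tcp_pos: [0.3935, 0.0454, 0.3523]
ee_rot: [0.876, -0.482, -0.002, 0.008]
contact_force: [1.2, 0.2, -0.0]
gripper_width: 0.0002
```

Emit:
step_arm(
  motion=[
    {"travel":[0,0.25,0],"rotation":[0,0,0],"gripper":1},
    {"travel":[0,0.25,0],"rotation":[0,0,0],"gripper":1},
    {"travel":[0,0.25,0],"rotation":[0,0,0],"gripper":1},
    {"travel":[0,0.2,0],"rotation":[0,0,0],"gripper":1},
    {"travel":[0,0,0],"rotation":[0,0,0],"gripper":1},
  ],
)

```text
clock: 9.13
tcp_pos: [0.3887, 0.1907, 0.3558]
ee_rot: [0.879, -0.476, -0.002, 0.001]
contact_force: [-0.5, -0.8, 0.1]
gripper_width: 0.0001
```

```bash
python3 -c "
from h import *
grab('top','top7'); p=cv2.imread('pics/top7.png'); cv2.imwrite('pics/c8.png',cv2.resize(p[140:260,285:425],None,fx=5,fy=5,interpolation=cv2.INTER_CUBIC))"
```

```text
(no output)
```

View pics/c8.png

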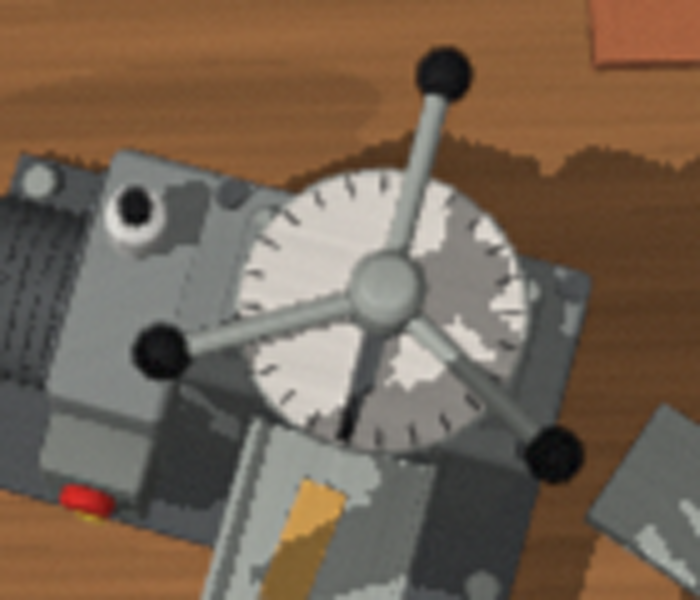

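```bash
python3 -c "
from h import *
for q,o in[((443,74),180),((160,351),60),((553,454),-60)]:
    p=cr(*q,.27); print(ang(p,H).round(1), ((ang(p,H)+o)%360).round(1))
p=cr(344,438,.24);print('mark outer end',ang(p,H).round(1))
s=manip.state();print(s['contact_force'].round(1),s['joint_velocities'].round(3)); manip.hand_in()"
```

```text
-16.3 163.7
103.3 163.3
-136.7 163.3
mark outer end 162.2
[-0.5 -0.7  0.8] [-0.052 -0.012  0.015 -0.023  0.013  0.014]
the job is handed in; nothing more can be done
```

The pointer now stands on the long mark, and the job is handed in. I pushed one arm of the star handle about 136° clockwise with the shut finger.

- **Pointer:** the last top view puts it at 163.4° and the mark at 162.2°. That leaves it about 1.2° (1 mm) short, not past the mark, against a 7 mm tolerance.
- **Dial and things lying about:** the mark is at the same pixels as in the first picture, so the dial was not turned. The strip, the oil bottle and the block show no shift in that crop. The other things on the bench are not in it, and I did not check them again.
- **Force:** the readings while pushing stayed around 4–6 N, against the 25 N limit. They were read at the end of each call, so not continuously.
- **Hand:** it finished well clear of the handle, at about 9 s on the clock. The arm joints still showed up to 0.05 rad/s of settling when I handed in.

**Disagreement with the text:** the depth images put the shut fingertips about 30 mm above the reported TCP, where `manip.tcp_to_tips` says 11 mm below it. Because of this, my first push passed over the arm without touching it. I backed off, went about 40 mm lower using the camera, and then made contact.

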